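# Pry the snapped-on red fuse cover off the robot's power box

## Task

Take the yellow-handled flat pry bar, put its blade into the notch under the front edge of the red fuse cover and lever the cover up until it snaps loose from its box, without touching the cover with the fingers. Then take the bar away and lay it down gently, flat on the table, leaving the cover popped up.

Things in the scene. Friction and masses are not known exactly. Their poses are not given: they have to be found in the camera images.
- pry_bar: Loose flat pry bar, 0.14 kg, level on the table beside a red screwdriver and a steel wrench. Yellow block handle 100 mm long, 20 wide, 30 tall; a flat steel blade 20 mm wide, 3 thick runs 65 mm on from its front end, level, at half the handle's height. Origin: handle's centre, half-way up (15 mm above the table at first). x along the bar to the blade, y across, z up.
- pry_tip (a point): End of the pry bar's blade, at half its thickness, 115 mm ahead (+x) of the handle's centre. Same axes as the bar.
- notch (a point): Fixed point on the red-covered box (on a bare aluminium channel; its twin has a blue cover): middle of the notch's roof, where the shut cover's front edge has its underside, 132 mm up. x level into the box, z up. Notch 42 mm wide, 12 high, 20 deep. Its floor, a flat black sill 82 mm wide, reaches 40 mm out in front; its outer edge can be the fulcrum. The box is fixed.
- red_cover: Red snap cover, 60 g, 90 mm deep, 102 wide, 6 thick, plus skirts; its rear edge lies under a black hood. Origin: middle of its front edge's underside (at the notch point while shut); x to the rear, z up. Pushed up there with 7 to 10 N it tips up about its rear edge; when the front edge is 9 mm up two side snaps let go and it springs up, loose, to stand ajar about 16 mm above shut.
Things that resemble listed ones, but are neither listed nor needed, are in the scene too. What is shaped like the part that bears notch but green or purple is not meant.

How it is judged:
On the way, in this order (a step that is already met when the one before it is completed fails the run):
1. the bar's blade is in the red cover's notch and pushes up on the still shut cover (x of pry_tip in the frame of notch between 0.001 and 0.03 m and y of pry_tip in the frame of notch between -0.025 and 0.025 m and contact force between pry_bar and red_cover above 1 N and distance between red_cover and notch below 0.008 m), for 0.02 s.
2. the red cover has snapped loose: its front edge is more than 12 mm from its shut position (distance between red_cover and notch above 0.012 m), for 0.1 s.
At the end, for the whole second after the job is handed in: The red cover is loose and at rest, the middle of its front edge more than 12 mm from its shut position, and the pry bar lies flat on the table (handle's centre under 30 mm high, its top within 0.2 rad of level), at rest and let go (distance between red_cover and notch above 0.012 m and linear speed of each of red_cover, pry_bar below 0.05 m/s and height (world z) of pry_bar below 0.03 m and angle between pry_bar's own z axis and vertical below 0.2 rad); the robot touches nothing.
It fails at once if the fingers touch the red cover (contact force between the fingers and red_cover above 1 N).
It fails at once if the pry bar is dropped (falls free faster than 0.8 m/s) (contact force between the fingers and pry_bar below 0.1 N and linear speed of pry_bar above 0.8 m/s).
It also fails if it takes over 53 s, if anything falls off the work surface, if the arm or the gripper's body presses on something with over 40 N, if the wrist force passes 120 N, or if a joint passes its speed limit or range.

## Robot

A 6-joint arm with a two-finger parallel gripper is mounted at the origin on the work surface. World frame = base frame: x ahead of the robot, y to its left, z up, the work surface at z = 0. Lengths are in m, angles in rad, forces in N, time in s.
With the tool pointing down it reaches from about 0.275 to 0.875 m from the base axis. Payload 12.5 kg.
Tool frame: the origin (TCP) lies between the finger pads; the fingertips stand 11 mm ahead of it and the grasp point (between the pads) lies 8 mm behind it; z points along the fingers, y is the line along which they close (so a half turn about z gives the same grasp; the last joint's range is limited). The gripper opens to 85 mm and grips with 20 to 120 N. Pads are 22 mm wide; open, the fingers measure 114 mm over their backs; the gripper's body (76 mm by 85 mm) begins 54 mm behind the grasp point. The pads swing forward as they close: fully open they stand 13 mm farther back than shut.
Start: joints at [1.244, 0.351, 1.652, -0, 1.139, -0.085], TCP at [0.132, 0.534, 0.242] pointing down, gripper open.
Joint ranges: [-2.75, 2.75], [-0.79, 2.1], [0.01, 2.65], [-1.57, 4.71], [0.07, 3.14], [-2.87, 2.87]. Speed limits (rad/s): [2.22, 2.22, 2.79, 3.14, 3.14, 3.14].

## Interface

Orientations are given as [roll, pitch, yaw] about the fixed x, y, z axes, in that order (R = Rz(yaw) Ry(pitch) Rx(roll)).
In Python, from cell import manip gives the robot as it stands. Calls block until the motion is done:
- manip.move_ptp(position, orientation): joint-space move of the TCP to a pose.
- manip.move_l(position, rotation=None, rate=0.15, f_stop=None): straight line of the TCP; rotation=None keeps the orientation; rate is the mean speed in m/s. With f_stop (N) it stops when the force on the tool has changed by that much, and returns True; else False.
- manip.move_j(angles): joint-space move.
- manip.ungrasp() and manip.grasp(): open the fingers fully, or close them until they stop; the grip force is fixed at half the most.
- manip.pause(seconds).
- manip.solve_ik(position, orientation): joint angles nearest the present ones, or None.
- manip.get_image(name): name is "scene" or "top" or "wrist"; returns the picture (420x560x3 uint8, red, green, blue); there is no depth.
- manip.camera_model(name): a dict with "mtx" (3x3 intrinsics, pixels), "T" (4x4, takes a point from camera to world coordinates); the wrist camera has in their place "mount" (4x4, takes a point from camera to tool coordinates, whose origin is the TCP and whose axes are the flange's). Camera axes: x right, y up, looking along -z (the intrinsics and any distortion apply to the point x, -y, -z); pixel columns grow to the right and rows downward; lengths in m; the calibration is good to about 2 mm. A picture is of the moment at which its call begins: read the wrist's pose just before it. camera_model takes no time and is no camera call.
A pose or a line that the arm cannot do raises manip.PlanningError and nothing moves.
- manip.sign_off(): hands the job in; it is judged then, once.
Readings, each from a call of its own:
- manip.get_time_s(): time.
- manip.get_joint_pos(): joint angles.
- manip.get_qvel(): joint speeds.
- manip.get_tau(): joint torques, N m.
- manip.get_position(): TCP position.
- manip.get_tool_rot(): TCP orientation.
- manip.get_contact_force(): force on the tool from outside, world axes, zero at the start.
- manip.get_torque(): the same for the moment, N m.
- manip.get_grip_width(): finger opening in m.
- manip.get_grasp_force(): force on a finger pad.
Only numpy, scipy, OpenCV 4.12 (cv2) and the standard library are available. Lean on these libraries where they do the work, as an engineer would, in place of code of your own. Each camera call takes 0.05 s, during which the arm holds its last target. There are 200 camera calls.

## Working session

There is one attempt and no reset: what is moved stays moved. The work goes in short steps, each a Python script; the robot and the scene stay as the last script left them, time stands still between calls to the robot, and variables do not carry over. Pictures are saved under pics/ and viewed, at most 11 in all, crops included, and the job is handed in when it is done.

```bash
mkdir -p pics; ls; python3 - <<'E'
from cell import manip
import cv2, numpy as np
for n in ["scene","top"]:
    im=manip.get_image(n); cv2.imwrite(f"pics/{n}0.png",im[:,:,::-1])
    c=manip.camera_model(n); print(n,{k:np.round(v,4).tolist() if not isinstance(v,str) else v for k,v in c.items()})
print({k:np.round(v,4).tolist() for k,v in manip.camera_model("wrist").items()})
print(manip.get_position(),manip.get_tool_rot(),manip.get_time_s())
E
```

```text
pics
scene {'mtx': [[538.8808, 0.0, 278.2418], [0.0, 538.8808, 212.7336], [0.0, 0.0, 1.0]], 'T': [[0.4568, -0.8272, 0.3273, 0.8602], [0.8896, 0.4228, -0.1728, -0.212], [0.0046, 0.3701, 0.929, 1.1394], [0.0, 0.0, 0.0, 1.0]]}
top {'mtx': [[477.6522, 0.0, 285.0283], [0.0, 477.6522, 208.8835], [0.0, 0.0, 1.0]], 'T': [[0.0048, 0.9891, -0.1475, 0.3414], [-0.9999, 0.0024, -0.0165, -0.0277], [-0.016, 0.1476, 0.9889, 1.0675], [0.0, 0.0, 0.0, 1.0]]}
{'mtx': [[307.6901, 0.0, 276.39], [0.0, 307.6901, 211.7319], [0.0, 0.0, 1.0]], 'mount': [[-0.0011, 0.9648, 0.2631, 0.0671], [1.0, 0.0011, -0.0001, 0.0005], [-0.0004, 0.2631, -0.9648, -0.1308], [0.0, 0.0, 0.0, 1.0]]}
[0.13156247 0.53373526 0.24180135] [-3.14052628e+00 -1.03038565e-04  2.89981490e+00] 0.1
```

View pics/scene0.png

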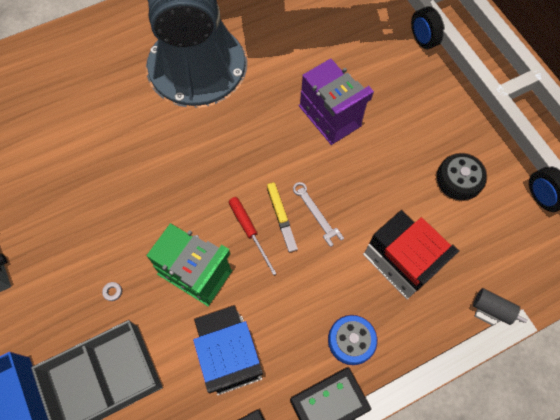

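View pics/top0.png

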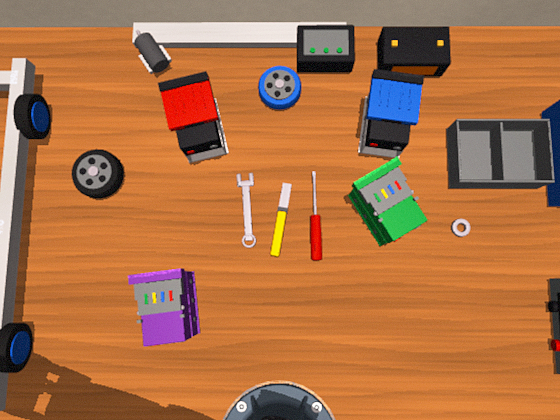

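Candidates in the top view:
- Yellow bar (281,218), with the steel blade away from the robot. Lookalikes are the screwdriver (316,220) and the wrench (247,210).
- Red-covered box (195,115). Lookalikes are the blue twin (393,110), green (390,200) and purple (165,305).

I choose the yellow bar and the red box, and will check them in one enlarged crop.

```bash
python3 - <<'E'
import cv2, numpy as np
a=cv2.imread("pics/top0.png")[60:170,140:240]; b=cv2.imread("pics/scene0.png")[200:310,355:465]
c=cv2.imread("pics/top0.png")[165:275,230:330]
f=lambda i:cv2.resize(i,(400,440) if i.shape[1]==100 else (400,400),interpolation=cv2.INTER_CUBIC)[:400]
r=np.hstack([f(a),f(b)]);
cv2.imwrite("pics/crop1.png",r)
E
```

```text
(no output)
```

View pics/crop1.png

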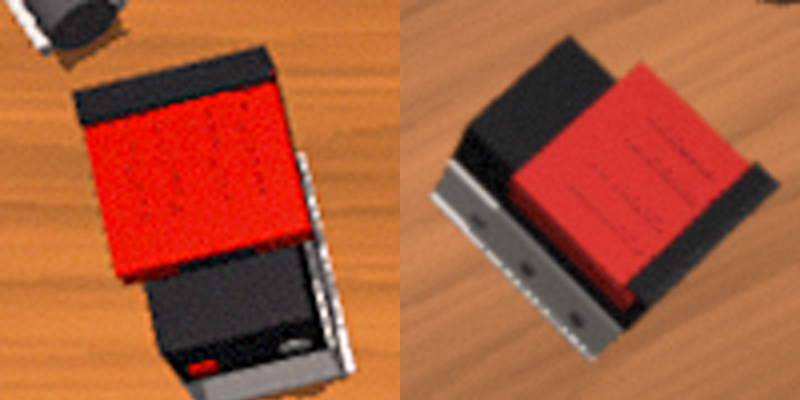

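The crop confirms both choices. The red cover's black sill, on the robot side at top (200,138), is the front, and the hood is on the far side at (188,80). The bar's blade points away from the robot.

```bash
cat > h.py <<'E'
from cell import manip
import cv2, numpy as np
def ray(c,uv,z,T=None):
    T=c["T"] if T is None else T; K=c["mtx"]; uv=np.atleast_2d(np.asarray(uv,float))
    d=np.c_[(uv[:,0]-K[0,2])/K[0,0],-(uv[:,1]-K[1,2])/K[1,1],-np.ones(len(uv))]@T[:3,:3].T
    return T[:3,3]+d*((z-T[2,3])/d[:,2])[:,None]
def big(m): return max(cv2.findContours(m.astype(np.uint8),cv2.RETR_EXTERNAL,cv2.CHAIN_APPROX_NONE)[0],key=cv2.contourArea)
def rect(pts):   # metric min-area rect of contour points (mm)
    return cv2.minAreaRect((pts[:,:2]*1000).astype(np.float32))
E
python3 - <<'E'
from h import *
for n in ["top","scene"]:
    im=cv2.imread(f"pics/{n}0.png")[:,:,::-1].astype(int); R,G,B=im[...,0],im[...,1],im[...,2]; c=manip.camera_model(n)
    y=big((R>170)&(G>150)&(B<90)); print(n,"yellow",rect(ray(c,y[:,0],0.03)))
    red=(R>150)&(G<75)&(B<75); 
    k=big(red); p=ray(c,k[:,0],0.138); r=rect(p); print("red",r,np.round(cv2.boxPoints(r),1).tolist())
    blk=(R<60)&(G<60)&(B<60); b=big(blk&(cv2.dilate(red.astype(np.uint8),np.ones((45,45)))>0)); 
    b=max([q for q in cv2.findContours((blk).astype(np.uint8),0,1)[0] if abs(q.mean(0)[0]-((200,138) if n=="top" else (392,233))).max()<15],key=cv2.contourArea,default=None)
    if b is not None: r=rect(ray(c,b[:,0],0.12)); print("sill",r,np.round(cv2.boxPoints(r),1).tolist())
E
```

```text
top yellow ((443.4672546386719, 4.875041961669922), (19.100296020507812, 98.15802001953125), 80.32633972167969)
red ((695.8173828125, 185.5440216064453), (82.83164978027344, 102.04402923583984), 14.602618217468262) [[642.9000244140625, 224.5], [668.5999755859375, 125.69999694824219], [748.7999877929688, 146.60000610351562], [723.0, 245.39999389648438]]
sill ((631.1600952148438, 166.9767608642578), (62.31377029418945, 83.88031005859375), 14.52399730682373) [[590.5, 199.8000030517578], [611.5, 118.5999984741211], [671.7999877929688, 134.1999969482422], [650.7999877929688, 215.39999389648438]]
scene yellow ((444.1580505371094, 4.096723556518555), (18.44889259338379, 97.93473815917969), 80.80023956298828)
red ((695.4219360351562, 185.1188201904297), (80.00927734375, 101.17501831054688), 14.22951602935791) [[644.2000122070312, 224.3000030517578], [669.0999755859375, 126.19999694824219], [746.5999755859375, 145.89999389648438], [721.7999877929688, 244.0]]
```

```bash
python3 - <<'E'
from h import *
a=-0.167; c=np.array([0.4438,0.0045]); g=c-0.010*np.array([np.cos(a),np.sin(a)])
R=[np.pi,0,a]
manip.move_ptp([*g,0.13],R); print(manip.get_joint_pos(), manip.get_time_s())
T=np.eye(4); T[:3,3]=manip.get_position(); 
from scipy.spatial.transform import Rotation as Ro
T[:3,:3]=Ro.from_euler("xyz",manip.get_tool_rot()).as_matrix()
im=manip.get_image("wrist"); cv2.imwrite("pics/w1.png",im[:,:,::-1])
m=manip.camera_model("wrist"); 
q=im.astype(int); y=big((q[...,0]>150)&(q[...,1]>130)&(q[...,2]<90)); print(rect(ray(m,y[:,0],0.03,T@m["mount"])),g)
E
```

```text
[-9.21465053e-02  3.14077930e-01  2.04143563e+00  6.74851869e-05
  7.85818912e-01  1.64423316e+00] 2.3083
((477.64007568359375, -0.7774534225463867), (18.395172119140625, 28.082460403442383), 79.88725280761719) [0.43393912 0.00616225]
```

View pics/w1.png

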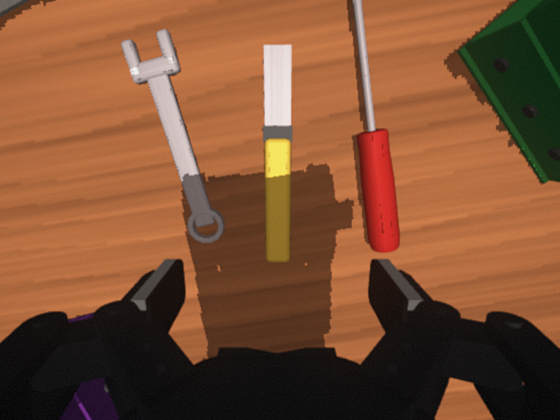

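The bar is centred under the gripper at wrist (278,200). The wrench ring (205,225) lies near the left finger, so I'm descending with a force guard.

```bash
python3 - <<'E'
from h import *
a=-0.167; g=np.array([0.4338,0.0062])
print(manip.move_l([*g,0.05],rate=0.12), manip.move_l([*g,0.0145],rate=0.05,f_stop=8), manip.get_position(), manip.get_contact_force())
E
```

```text
False False [0.43387519 0.00618608 0.01457207] [ 0.54864407 -0.40954412  0.04500871]
```

```bash
python3 - <<'E'
from h import *
manip.grasp(); print(manip.get_grip_width(),manip.get_grasp_force(),manip.get_contact_force())
p=manip.get_position(); manip.move_l([p[0],p[1],0.16],rate=0.1)
b=0.252; d=np.array([np.cos(b),np.sin(b)]); n=np.array([0.656,0.1752])
tcp=n-d*(0.125+0.06)   # tip 60 mm in front of notch
manip.move_ptp([*tcp,0.16],[np.pi,0,b])
print(manip.get_position(),manip.get_tool_rot(),manip.get_time_s(),manip.get_grip_width(),manip.get_contact_force())
w=manip.get_image("wrist");cv2.imwrite("pics/w2.png",w[:,:,::-1])
w=manip.get_image("top");cv2.imwrite("pics/t2.png",w[:,:,::-1])
w=manip.get_image("scene");cv2.imwrite("pics/s2.png",w[:,:,::-1])
E
```

```text
0.01875274182053191 59.20998752117157 [-1.73202894  0.52418663  4.8049134 ]
[0.47653964 0.12949711 0.15947442] [3.14154803e+00 1.07691551e-03 2.52934213e-01] 6.8417 0.018721004033112738 [-0.30801758  0.37084151 -1.04295755]
```

View pics/w2.png

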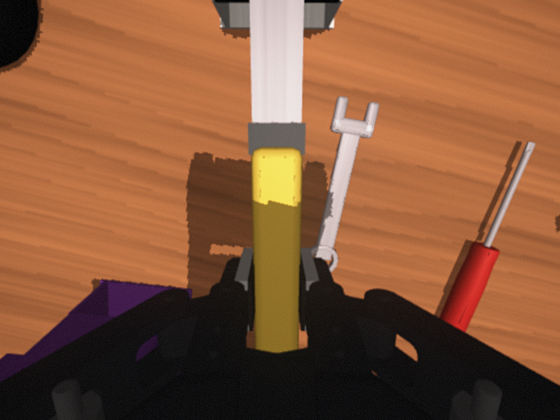

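View pics/s2.png

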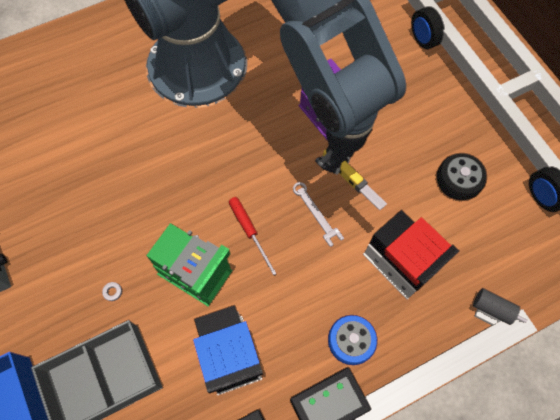

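The bar is straight in the grip, with the blade tip at about scene (380,206). Next I triangulate the tip in two views to get its height.

```bash
cat >> h.py <<'E'
def proj(c,P):
    q=(np.asarray(P)-c["T"][:3,3])@c["T"][:3,:3]; return np.array([c["mtx"][0,0]*q[0]/-q[2]+c["mtx"][0,2],c["mtx"][1,1]*-q[1]/-q[2]+c["mtx"][1,2]])
def tip(ims,exp,heel):
    """triangulate blade end: exp = expected tip, heel = expected blade root (world)"""
    Ps=[];us=[]
    for n,im in ims.items():
        c=manip.camera_model(n); e=proj(c,exp); h=proj(c,heel); q=im.astype(int)
        m=((q.min(2)>125)&(q.max(2)-q.min(2)<45)).astype(np.uint8); L=np.zeros_like(m); cv2.line(L,tuple(np.int32(h)),tuple(np.int32(e+(e-h)*0.25)),1,13)
        k=big(m&L)[:,0]; ax=(e-h)/np.linalg.norm(e-h); s=(k-k.mean(0))@ax
        E=k[s>s.max()-2.0]; r=cv2.minAreaRect(k.astype(np.float32)); bx=cv2.boxPoints(r); o=np.argsort((bx-k.mean(0))@ax); u=bx[o[2:]].mean(0)
        print(n,"exp",e.round(1),"got",u.round(1),"rect",np.round(r[1],1)); us.append(u)
        V=np.linalg.inv(c["T"]); Ps.append(c["mtx"]@np.diag([1,-1,-1])@V[:3])
    X=cv2.triangulatePoints(Ps[0],Ps[1],us[0].reshape(2,1).astype(float),us[1].reshape(2,1).astype(float)); return (X[:3]/X[3]).ravel()
E
python3 - <<'E'
from h import *
ims={n:cv2.imread(f"pics/{n[0]}2.png")[:,:,::-1] for n in("top","scene")}
d=np.array([np.cos(.253),np.sin(.253),0]); p=manip.get_position(); e=p+.125*d
print(e,tip(ims,e,p+.068*d))
# tilt via wrist apparent blade: rows of blade/handle
E
```

```text
top exp [197.7 147.8] got [199.5 169. ] rect [ 7. 10.]
scene exp [383.  206.7] got [382.9 206.2] rect [27.9  9.6]
[0.59764363 0.159579   0.15984859] [0.57564399 0.17879144 0.08904431]
```

```bash
python3 - <<'E'
from h import *
b=0.252; d=np.array([np.cos(b),np.sin(b)]); n=np.array([0.656,0.1752])
def at(x,z,**k): return manip.move_l([*(n+d*(x-0.125)),z],[np.pi,0,b],**k)
at(-0.014,0.16,rate=0.08); at(-0.014,0.130,rate=0.06)
manip.pause(0.3); f0=manip.get_contact_force()
print(at(-0.014,0.116,rate=0.012,f_stop=3)); p=manip.get_position(); print(p,manip.get_contact_force()-f0,manip.get_torque())
z=p[2]+0.0045
at(-0.014,z,rate=0.02); 
for q in("top","scene","wrist"): cv2.imwrite(f"pics/{q[0]}3.png",manip.get_image(q)[:,:,::-1])
print(manip.get_position(),manip.get_contact_force(),manip.get_time_s())
a=cv2.resize(cv2.imread("pics/t3.png")[70:210,140:240],None,fx=4,fy=4)
s=cv2.resize(cv2.imread("pics/s3.png")[170:310,355:455],None,fx=4,fy=4)
cv2.imwrite("pics/c3.png",np.hstack([a,s]))
E
```

```text
True
[0.52132425 0.14055435 0.12033618] [-1.4343023  -0.81521736  6.26518424] [ 0.12229338 -0.3205238   0.05507192]
[0.52121372 0.14052566 0.12463932] [ 0.05147544  0.41866568 -1.97457387] 10.0
```

View pics/c3.png

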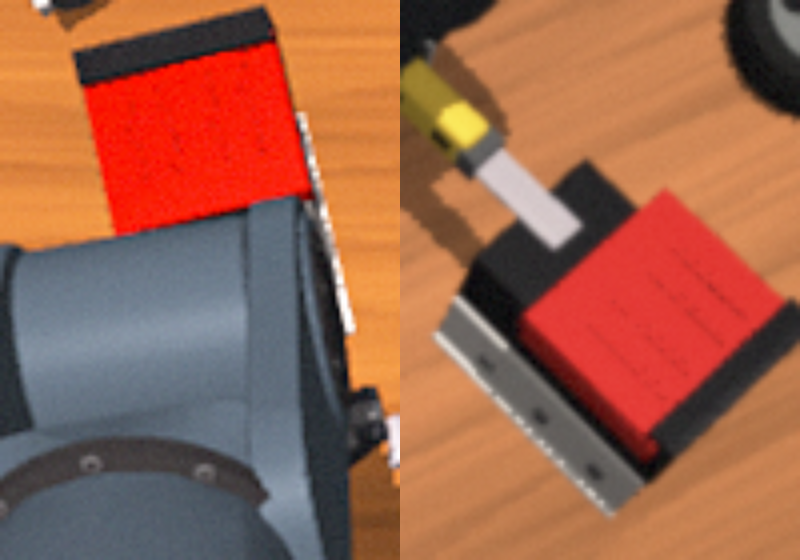

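The blade lies aligned and centred on the sill, with its tip just in front of the cover at crop (565,230). I'm inserting and levering about the sill's edge.

```bash
cat >> h.py <<'E'
b=0.252; d=np.array([np.cos(b),np.sin(b)]); n=np.array([0.656,0.1752])
def at(x,z,th=0,**k): return manip.move_l([*(n+d*x),z],[np.pi,-th,b],**k)   # TCP at x ahead of notch
E
python3 - <<'E'
from h import *
z0=0.1206
print(at(-0.109,z0+0.0045,rate=0.03,f_stop=7),manip.get_position(),manip.get_contact_force())
X=(manip.get_position()[:2]-n)@d; print("X",X)
at(X,z0,rate=0.015); f0=manip.get_contact_force(); print(f0)
L=X+0.040; h=0.0015
for th in np.arange(0.03,0.37,0.03):
    at(-0.040+L*np.cos(th)-h*np.sin(th), z0-h+L*np.sin(th)+h*np.cos(th), th, rate=0.02)
    print(round(th,2),(manip.get_contact_force()-f0).round(1),manip.get_grip_width().round(4))
print(manip.get_position(),manip.get_tool_rot(),manip.get_time_s())
s=manip.get_image("scene"); cv2.imwrite("pics/s4.png",s[:,:,::-1])
cv2.imwrite("pics/c4.png",cv2.resize(s[150:310,335:475,::-1],None,fx=3.5,fy=3.5))
E
```

```text
False [0.55029941 0.14798524 0.12509626] [-0.13160044  0.15777284 -0.52374094]
X -0.1091478722235328
[-2.54962024 -0.85867763  3.28034331]Traceback (most recent call last):
  File "<stdin>", line 9, in <module>
AttributeError: 'float' object has no attribute 'round'
```

```bash
python3 - <<'E'
from h import *
z0=0.1206; X=-0.10915; f0=np.array([-2.55,-0.86,3.28])
L=X+0.040; h=0.0015
for th in np.arange(0.06,0.37,0.03):
    at(-0.040+L*np.cos(th)-h*np.sin(th), z0-h+L*np.sin(th)+h*np.cos(th), th, rate=0.02)
    print(round(th,2),manip.get_contact_force().round(1),manip.get_torque().round(2))
print(manip.get_position(),manip.get_tool_rot(),manip.get_time_s())
s=manip.get_image("scene"); cv2.imwrite("pics/s4.png",s[:,:,::-1])
cv2.imwrite("pics/c4.png",cv2.resize(s[150:310,335:475,::-1],None,fx=3.5,fy=3.5))
E
```

```text
0.06 [1.5 0.1 2.3] [ 0.15 -0.43  0.01]
0.09 [0.5 0.  3.4] [ 0.12 -0.38  0.04]
0.12 [0.  0.5 3.4] [ 0.15 -0.4   0.02]
0.15 [1.  0.3 3.1] [ 0.08 -0.31  0.09]
0.18 [2.4 0.4 3.5] [ 0.17 -0.46  0.01]
0.21 [1.6 0.3 5.2] [ 0.15 -0.49  0.05]
0.24 [-0.4 -0.3  4.4] [ 0.13 -0.35  0.08]
0.27 [-1.   0.4  3.4] [ 0.15 -0.26  0.09]
0.3 [-0.5  0.7  4.3] [ 0.14 -0.28  0.04]
0.33 [-2.  -0.4  5.1] [ 0.09 -0.23  0.04]
0.36 [-2.   0.1  3.5] [ 0.09 -0.02  0.  ]
[0.55377097 0.14892215 0.09605208] [-3.14144663 -0.35783605  0.25199698] 14.6
```

View pics/c4.png

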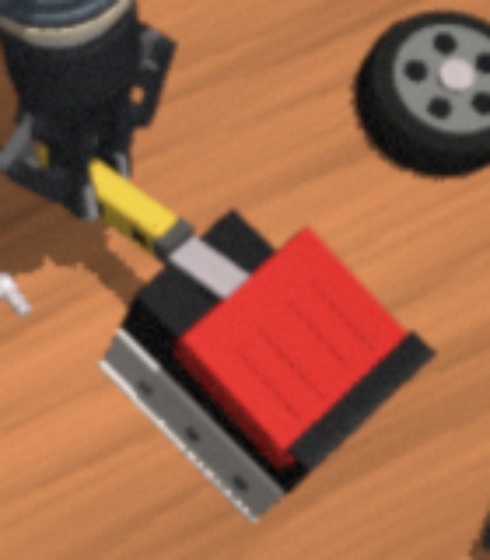

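The blade is in the notch, but I can't tell by eye whether the cover has lifted, so I'm measuring the red mask against before.

```bash
python3 - <<'E'
from h import *
c=manip.camera_model("scene")
for f in("s0","s3","s4") :
    im=cv2.imread("pics/scene0.png" if f=="s0" else f"pics/{f}.png")[:,:,::-1].astype(int); R,G,B=im[...,0],im[...,1],im[...,2]
    r=cv2.minAreaRect(big((R>150)&(G<75)&(B<75))); print(f,np.round(cv2.boxPoints(r),1).tolist())
P=lambda x,y,z: proj(c,[*(n+d*x+y*np.array([-d[1],d[0]])),z]).round(1)
for z in(.138,.147,.154): print(z,P(0,.051,z),P(0,-.051,z))
# blade & handle: predicted pixels if bar rigid in tool (th=.36)
p=manip.get_position(); th=.358
for s,nm in((.06,"handle front top"),(.06,"blade root"),(.125,"tip")):
    u=np.array([*(d*np.cos(th)),np.sin(th)]); v=np.array([*(-d*np.sin(th)),np.cos(th)])
    print(nm,proj(c,p+s*u+(.015 if "top" in nm else 0)*v).round(1))
E
```

```text
s0 [[385.5, 248.5], [419.5, 214.5], [450.0, 245.0], [416.0, 279.0]]
s3 [[385.3999938964844, 248.39999389648438], [420.79998779296875, 214.5], [450.3999938964844, 245.5], [415.1000061035156, 279.29998779296875]]
s4 [[385.79998779296875, 246.6999969482422], [421.5, 213.60000610351562], [451.0, 245.39999389648438], [415.29998779296875, 278.5]]
0.138 [420.7 216. ] [385.1 248.3]
0.147 [421.8 214.4] [385.9 246.9]
0.154 [422.7 213.1] [386.6 245.7]
handle front top [382.6 214. ]
blade root [383.2 218.3]
tip [407.6 235.8]
```

```bash
cat >> h.py <<'E'
def lift():
    im=manip.get_image("scene").astype(int); R,G,B=im[...,0],im[...,1],im[...,2]
    return im.astype(np.uint8),cv2.boxPoints(cv2.minAreaRect(big((R>150)&(G<75)&(B<75))))[:2].round(1).tolist()
E
python3 - <<'E'
from h import *
z0=0.1206; X=-0.10915; L=X+0.040; h=0.0015
for th in np.arange(0.39,0.50,0.03):
    at(-0.040+L*np.cos(th)-h*np.sin(th), z0-h+L*np.sin(th)+h*np.cos(th), th, rate=0.02)
    s,l=lift(); print(round(th,2),manip.get_contact_force().round(1),manip.get_torque().round(2),l)
    if l[0][1]<245.9: break
cv2.imwrite("pics/s5.png",s[:,:,::-1]); print(manip.get_time_s())
E
```

```text
0.39 [-2.5 -0.1  4. ] [-0.03  0.04  0.05] [[387.3999938964844, 248.10000610351562], [423.5, 215.10000610351562]]
0.42 [-2.3 -1.5  1.8] [-0.02  0.06  0.  ] [[387.3999938964844, 248.10000610351562], [423.5, 215.10000610351562]]
0.45 [-2.4 -1.3  3.2] [-0.07  0.04  0.01] [[387.3999938964844, 248.10000610351562], [423.5, 215.10000610351562]]
0.48 [-2.5 -0.6  3.4] [-0.04  0.13 -0.05] [[386.8999938964844, 248.60000610351562], [423.6000061035156, 215.10000610351562]]
15.85
```

```bash
python3 - <<'E'
import cv2,numpy as np
f=lambda i:cv2.resize(cv2.imread(i)[170:310,355:455],None,fx=4,fy=4)
cv2.imwrite("pics/c5.png",np.hstack([f("pics/s3.png"),f("pics/s5.png")]))
E
```

```text
(no output)
```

View pics/c5.png

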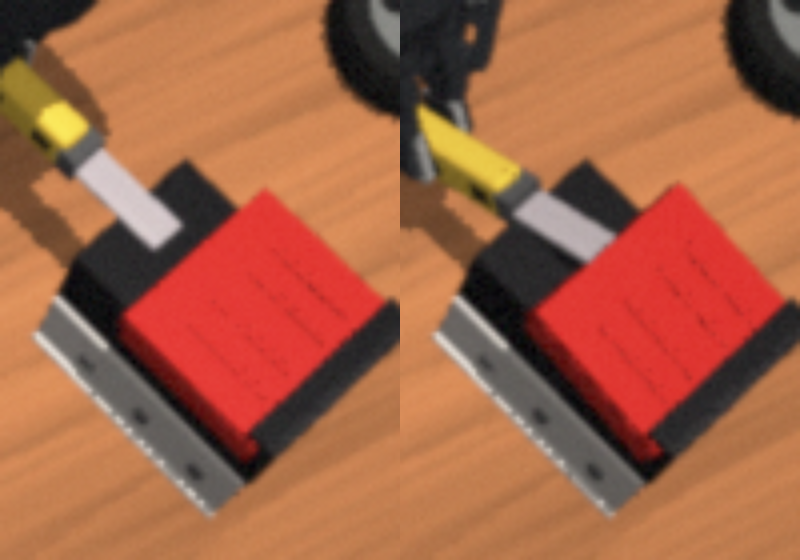

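The cover has tipped up: its front corner moved from crop (265,190) to (280,185), and no load remains on the tool. I'm withdrawing level and then checking.

```bash
python3 - <<'E'
from h import *
z0=0.1206; X=-0.10915; L=X+0.040; h=0.0015
for th in np.arange(0.45,0.24,-0.03):
    at(-0.040+L*np.cos(th)-h*np.sin(th), z0-h+L*np.sin(th)+h*np.cos(th), th, rate=0.03)
print(manip.get_contact_force().round(1))
p=manip.get_position(); x=(p[:2]-n)@d
at(x-0.08,p[2],0.27,rate=0.06); print(manip.get_contact_force().round(1)); s,l=lift(); print(l)
at(x-0.09,0.17,0,rate=0.08)
manip.move_ptp([0.434,0.0062,0.10],[np.pi,0,-0.167]); print(manip.get_time_s())
ims={q:manip.get_image(q) for q in("top","scene")}
for q in ims: cv2.imwrite(f"pics/{q[0]}6.png",ims[q][:,:,::-1])
u=np.array([np.cos(-.167),np.sin(-.167),0]); p=manip.get_position()
print(p,p+.125*u,tip(ims,p+.125*u,p+.065*u))
f=lambda i,x,y:cv2.resize(i[y:y+140,x:x+100,::-1],None,fx=4,fy=4)
cv2.imwrite("pics/c6.png",np.hstack([f(ims["scene"],355,170),f(ims["scene"],250,150)]))
E
```

```text
[-0.5 -1.4  3.8]
[ 0.9  0.4 -1.8]
[[387.3999938964844, 248.10000610351562], [423.70001220703125, 215.0]]
20.9917
top exp [286.4 174.3] got [286.8 174.8] rect [ 9.6 16.3]
scene exp [294.5 237.6] got [294.4 237.6] rect [26.3  9.8]
[0.43464909 0.00673746 0.10045179] [ 0.55791008 -0.01404064  0.10045179] [ 0.55732363 -0.01440479  0.09973202]
```

View pics/c6.png

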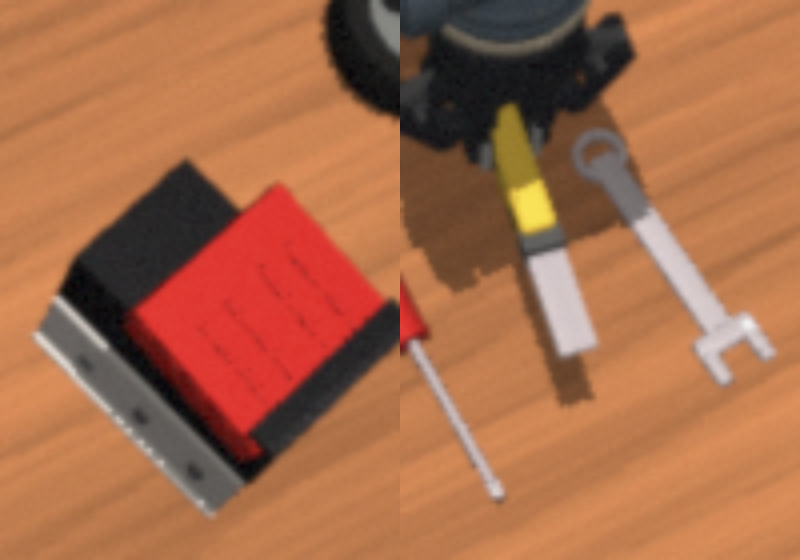

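The cover stays ajar without the bar, and the bar is still level in the grip, with its tip measured at z 0.0997 against 0.1005 expected. I'm laying it back in its original clear spot.

```bash
python3 - <<'E'
from h import *
R=[np.pi,0,-0.167]; g=[0.434,0.0062]
manip.move_l([*g,0.03],R,rate=0.08); manip.pause(0.3)
print(manip.move_l([*g,0.0125],R,rate=0.012,f_stop=4),manip.get_position(),manip.get_contact_force())
manip.ungrasp(); manip.pause(0.3)
manip.move_l([*g,0.12],R,rate=0.08); 
manip.move_ptp([0.30,-0.15,0.30],[np.pi,0,0]); manip.pause(0.5); print(manip.get_time_s())
us=[];Ps=[];P0=[]
for q in("top","scene"):
    c=manip.camera_model(q); im=manip.get_image(q); cv2.imwrite(f"pics/{q[0]}7.png",im[:,:,::-1])
    old=cv2.imread(f"pics/{q}0.png")[:,:,::-1]
    Ps.append(c["mtx"]@np.diag([1,-1,-1])@np.linalg.inv(c["T"])[:3]); row=[]
    for I in(old,im):
        A=I.astype(int); k=big((A[...,0]>150)&(A[...,1]<75)&(A[...,2]<75)); bx=cv2.approxPolyDP(cv2.convexHull(k),6,True)[:,0].astype(float)
        row+= [bx[np.argmin(np.linalg.norm(bx-proj(c,[*(n+y*np.array([-d[1],d[0]])),.145]),axis=1))] for y in(.051,-.051)]
    us.append(np.array(row).T)
    A=im.astype(int); y=big((A[...,0]>170)&(A[...,1]>150)&(A[...,2]<90)); print(q,"yellow",rect(ray(c,y[:,0],0.03)))
X=cv2.triangulatePoints(Ps[0],Ps[1],us[0],us[1]); print("front corners before/after\n",(X[:3]/X[3]).T.round(4))
t=cv2.imread("pics/t7.png"); f=lambda i,x,y:cv2.resize(i[y:y+140,x:x+100],None,fx=4,fy=4)
cv2.imwrite("pics/c7.png",np.hstack([f(t,145,60),f(t,230,140)]))
E
```

```text
True [0.43396561 0.00619318 0.01475176] [-0.94011624 -0.07983941  5.97275451]
27.55
top yellow ((443.8903503417969, 5.141941070556641), (19.751649856567383, 98.15892028808594), 80.34378051757812)
scene yellow ((444.2156677246094, 4.495321273803711), (19.13155746459961, 99.29463195800781), 80.71914672851562)
front corners before/after
 [[0.6455 0.2258 0.1306]
 [0.669  0.1274 0.1436]
 [0.6508 0.2264 0.1472]
 [0.673  0.1284 0.1542]]
```

View pics/c7.png

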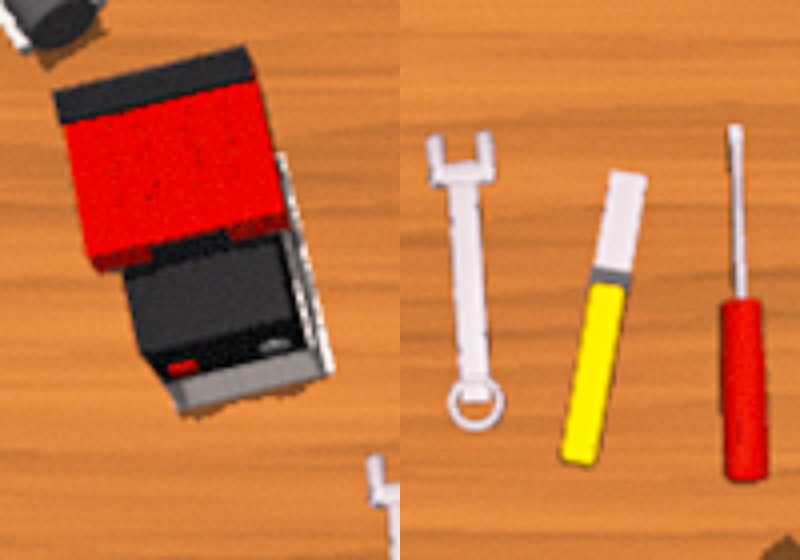

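The cover stands ajar, with the dark gap visible at crop (190,245), its front edge about 14 mm up by triangulation. The bar lies flat and released at (600,330), clear of the gripper.

```bash
python3 -c "
from cell import manip
print(manip.sign_off(), manip.get_time_s())"
```

```text
the job is handed in; nothing more can be done
the job is handed in; nothing more can be done
```

The job is handed in at about 28 s of the 53 s limit: the red cover is popped loose (front edge measured roughly 14 mm above shut, against the 12 mm needed), and the pry bar lies flat and released where it started; no verdict was returned.

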